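# Hook a short plug-in unit out of a card cage

## Task

Take the hooked pick from its stand, reach in under the cage's front rail and gently draw the short blue-fronted unit out of its bay by the red pull bar until you can take hold of it. Stand the pick back in its stand, then lift the unit out with the gripper and set it gently upright on a clear part of the blue mat. Leave the other units and everything else where they are.

Things in the scene. Friction and masses are not known exactly. Their poses are not given: they have to be found in the camera images.
- cage: Open aluminium card cage, fixed, 172 deep x 212 wide (240 over front flanges) x 132 mm high. Origin: under the middle of its front edge, on the bench; x into the cage, y to its left, z up. Floor top at z = 10 mm. Four bays 47 mm wide, centred at y = -76, -25, +25, +76 mm, with guide ribs 4 mm thick, 12 mm high between. Front and top open except for a top rail at the front and one at the back
- front_rail (a point): Middle of the underside of the cage's top front rail, 6 mm behind the cage's front edge and 122 mm above the bench. The rail spans the full width; it is 12 mm deep (x = 0 to 12 mm of the cage) and 10 mm high (top at 132 mm). A pick held upright from above cannot be drawn past it. Same axes as the cage
- unit: The short plug-in unit: aluminium box 95 deep (x) x 42 wide (y) x 88 mm high, blue front, yellow label on top, 0.3 to 0.65 kg, loose. Origin: centre of its underside; front faces -x, z up. Starts home in one of the four bays on the cage floor, blue front 61 mm and pull bar 25 mm behind the cage's front edge, held only by sliding friction. No room for fingers beside it until it stands out
- pull_bar (a point): Middle of the unit's red pull bar: round, 8 mm thick, along the unit's y, 36 mm ahead of the blue front, 22 mm above the unit's underside. Two like bars 30 mm apart (centres) carry its ends and run back to the front: behind it is an opening 32 mm (x) by 22 mm (y), free from above and below. Same axes as the unit
- unit_a: Neighbour plug-in unit, white front with green lamps, 152 deep x 44 wide x 108 mm high, 0.75 kg, loose in another bay, its front 4 mm behind the cage's front edge. Origin on its underside, 105 mm behind its front; same axes as the unit. Leave it in place
- unit_b: Neighbour unit of the same size with a white front and small display; leave in place. Origin as unit_a
- unit_c: Neighbour unit of the same size with a grey louvred front; leave in place. Origin as unit_a
- pick: Hooked pick, 197 mm long, 0.14 kg, loose, handle up in its stand. Origin: on the shaft's axis at the underside of the black collar; z up the handle. Collar 44 (x) x 34 (y) x 6 mm; orange handle 28 x 28 mm square from z = 6 to 80 mm (cap to 83). Below the collar a straight steel shaft, 8 mm thick, 110 mm to the bend, where a hook leg turns off square along the pick's -x
- pick_bend (a point): The bend of the pick: where the axes of shaft and hook leg meet, 110 mm below the pick's origin. The leg is 8 mm thick, round-ended, and ends 20 mm from the shaft's axis. Same axes as the pick
- stand: Black tool stand (plate on two side cheeks), fixed, base 110 x 90 mm, top plate 90 (x) x 70 (y) mm, its top 135 mm above the bench. Origin: centre of the base's underside. The top plate is 12 mm thick and has one slot, 36 mm along x (from -26 to +10 mm) and 20 mm along y (+-10 mm), open below; the pick hangs in it by its collar, the hook leg along the stand's -x
- stand_seat (a point): Where the pick's origin sits when it hangs in the stand: on top of the stand's plate, above its middle; same axes as the stand
- mat: Blue soldering mat, fixed, 260 (x) x 360 (y) x 4 mm thick. Origin: centre of its underside. The spool and the screwdriver lie on its +y third; the rest of it is clear
- spool: Solder spool standing on the mat, diameter 52, 46 mm high; origin at the centre of its foot. Leave alone
- driver: Screwdriver with red handle, 170 mm long, lying along its x on the mat, handle to -x, under 35 mm thick; origin on the underside near its middle. Leave alone
- meter: Yellow handheld multimeter lying on the bench, 181 (x) x 88 (y) x 36 mm; origin at the centre of its underside. Leave alone
- heatsink: Finned aluminium heat sink on the bench, 100 (x) x 60 (y) x 30 mm; origin at the centre of its underside. Leave alone
- flux: Amber bottle with red cap, diameter 48, 110 mm high; origin at the centre of its foot. Leave alone
Mind the look-alikes: they are no part of the job. What is shaped like the unit but purple is not meant.

How it is judged (in metres and radians):
On the way:
1. the unit is drawn at least 75 mm out of its home place by the pick (contact force between pick and unit above 0.3 N and x of unit in the frame of cage below 0.0335 m), for 0.05 s.
At the end, for the whole second after the job is handed in: The unit stands upright (within 0.1 rad) and at rest on the blue mat, its origin inside the mat's outline (10 mm in); the pick hangs upright (within 0.15 rad) in its stand, its origin within 15 mm of the seat; the three other units are within 20 mm of where they were (x of unit in the frame of mat between -0.12 and 0.12 m and y of unit in the frame of mat between -0.17 and 0.17 m and z of unit in the frame of mat between 0.001 and 0.008 m and angle between unit's own z axis and vertical below 0.1 rad and linear speed of each of unit, pick below 0.02 m/s and distance between pick and stand_seat below 0.015 m and angle between pick's own z axis and vertical below 0.15 rad and distance of each of unit_a, unit_b, unit_c from where it was at the start of the episode below 0.02 m); the robot touches nothing.
It fails at once if the pick bears on the unit with more than 60 N (not gentle) (contact force between pick and unit above 60 N).
It fails at once if the unit comes down on the mat faster than 0.4 m/s (dropped or thrown, not set down; judged in the last 12 mm above the mat) (linear speed of unit above 0.4 m/s and z of unit in the frame of mat below 0.016 m and x of unit in the frame of mat between -0.13 and 0.13 m and y of unit in the frame of mat between -0.18 and 0.18 m).
It fails at once if a neighbouring unit is shifted by more than 20 mm (distance of any of unit_a, unit_b, unit_c from where it was at the start of the episode above 0.02 m).
It fails at once if another thing on the bench is shifted by more than 30 mm (distance of any of spool, driver, meter, heatsink, flux from where it was at the start of the episode above 0.03 m).
It also fails if it takes over 72 s, if anything falls off the work surface, if the arm or the gripper's body presses on something with over 40 N, if the wrist force passes 120 N, or if a joint passes its speed limit or range.

## Robot

A 6-joint arm with a two-finger parallel gripper is mounted at the origin on the work surface. World frame = base frame: x ahead of the robot, y to its left, z up, the work surface at z = 0. Lengths are in m, angles in degrees, forces in N, time in s.
With the tool pointing down it reaches from about 0.25 to 0.725 m from the base axis. Payload 9.7 kg.
Tool frame: the origin (TCP) lies midway between the tips of the shut fingers; the grasp point (between the pads) lies bot.hold_point_z behind it (bot.hold_point_z is the distance from the TCP to the grasp point, in m); z points along the fingers, y is the line along which they close (so a half turn about z gives the same grasp; the last joint's range is limited). The gripper opens to 85 mm and grips with 20 to 120 N. Pads are 22 mm wide; open, the fingers measure 114 mm over their backs; the gripper's body (76 mm by 85 mm) begins 54 mm behind the grasp point. The pads swing forward as they close: fully open they stand 13 mm farther back than shut.
Start: joints at [-77.292, 4.979, 10.078, 95.1, 0, 90], TCP at [0.121, -0.537, 0.208] pointing down, gripper open.
Joint ranges: [-179.16, 179.16], [-48.56, 103.87], [-65.8, 70.77], [-126.05, 130.52], [-82.76, 87.17], [-180, 180]. Speed limits (degrees/s): [127.2, 127.2, 147.25, 180, 180, 180].

## Interface

Orientations are given as [roll, pitch, yaw] about the fixed x, y, z axes, in that order (R = Rz(yaw) Ry(pitch) Rx(roll)).
In Python, from workcell import bot, camera, camera_model, ticket gives the robot as it stands.
- The arm moves only by the tool send_rows, never from a script. Its argument "targets" is text: rows parted by semicolons, each of 5 numbers parted by spaces: the shift along the tool's x, y, z in mm, then the turn about the tool's z in degrees, then the closure in counts, from 0 (fully open) to 255 (shut). A call has 1 to 20 rows; each row is the pose to reach, as a shift and turn from the pose commanded when the call began, along the tool's axes at that moment; what a row does not reach only later rows make up. A row lasts 1/8 s, in which the tool goes at most 62.5 mm and 10.7 degrees, less where a joint would pass 70% of its speed; a pose out of reach is approached as far as the arm can. A call with a gripper value outside its range is refused whole. The fingers move at their own pace and stop on an object; "newtons" is the grip in N (left out, the last holds). Time passes only in rows, so rows that repeat a pose let the fingers close. It gives the time, the measured TCP pose, the force, the opening and the grip force at its end, in the units of the state.
- bot.get_obs(): the state, without advancing time (a new reading comes with each control period).
- camera(name): name is "scene" or "top"; returns the picture (400x640x3 uint8, blue, green, red); there is no depth.
- camera_model(name): a dict with "K" (3x3 intrinsics, pixels), "pose" (4x4, takes a point from camera to world coordinates). Camera axes: x right, y down, z forward; pixel columns grow to the right and rows downward; lengths in m; the calibration is good to about 2 mm. A picture is of the moment at which its call begins. camera_model takes no time and is no camera call.
- ticket.job_done(): hands the job in; it is judged then, once.
The state is a dict: "time": time; "q": joint angles; "qd": joint speeds; "joint_efforts": joint torques, N m; "ee_pos": TCP position; "tcp_rot": TCP orientation; "wrist_force": force on the tool from outside, world axes, zero at the start; "torque": the same for the moment, N m; "opening": finger opening in m; "grasp_force": force on a finger pad.
Only numpy, scipy, OpenCV 4.12 (cv2) and the standard library are available. Lean on these libraries where they do the work, as an engineer would, in place of code of your own. Each camera call takes 0.05 s, during which the arm holds its last target. There are 200 camera calls.

## Working session

There is one attempt and no reset: what is moved stays moved. The work goes in short steps, Python scripts to look and compute and a tool call to move; the robot and the scene stay as the last step left them, time stands still between calls to the robot, and variables do not carry over. Pictures are saved under pics/ and viewed, at most 10 in all, crops included, and the job is handed in when it is done.

Besides the shell and the picture viewer there is one more tool, called after "Request:" as name(argument=value, ...), one argument or row to a line, values as JSON. send_rows: Moves the arm, as the interface text tells. Its arguments: {"type":"object","properties":{"targets":{"type":"string"},"newtons":{"type":"number"}},"required":["targets"]}

```bash
ls; mkdir -p pics; python3 - <<'E'
from workcell import bot,camera,camera_model
import cv2
o=bot.get_obs();print(o,bot.hold_point_z)
for n in("scene","top"):
    cv2.imwrite(f"pics/{n}0.png",camera(n)); m=camera_model(n);print(n,m["K"],m["pose"])
E
```

```text
pics
{'time': 0.0, 'q': array([-7.72924542e+01,  5.01187993e+00,  1.00339358e+01,  9.50991335e+01,
       -8.41702033e-04,  9.00002744e+01]), 'qd': array([-0.01009558,  0.0366912 ,  0.02991789,  0.00275512,  0.02142039,
        0.05595876]), 'joint_efforts': array([ 1.14302027e-03, -5.20391607e+01,  4.64800644e+01,  1.64266198e-02,
       -4.62107187e-05,  1.36577503e-05]), 'ee_pos': array([ 0.12092464, -0.53627619,  0.20767096]), 'tcp_rot': array([-1.79922922e+02,  8.42070372e-04,  1.27072725e+01]), 'wrist_force': array([ 0.8727445 ,  0.04380881, -0.59020983]), 'torque': array([-0.03832704,  0.00136183,  0.020345  ]), 'grasp_force': 0.0, 'opening': 0.08564593256301677} 0.0187
scene [[454.84092974   0.         314.86705257]
 [  0.         454.84092974 202.53917175]
 [  0.           0.           1.        ]] [[ 0.32890966  0.59965969 -0.72953868  1.5096681 ]
 [ 0.94411488 -0.19114972  0.26853096 -0.33374806]
 [ 0.02157608 -0.77709075 -0.62901863  0.94391732]
 [ 0.          0.          0.          1.        ]]
top [[415.12314489   0.         319.84647054]
 [  0.         415.12314489 197.35931415]
 [  0.           0.           1.        ]] [[ 0.0149762  -0.99333337  0.11430019  0.4193029 ]
 [-0.99952943 -0.0179332  -0.02488614  0.01529072]
 [ 0.02677    -0.1138737  -0.99313451  1.2331154 ]
 [ 0.          0.          0.          1.        ]]
```

View pics/scene0.png

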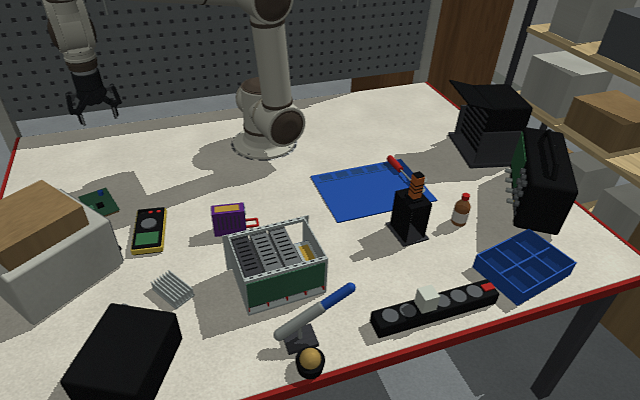

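View pics/top0.png

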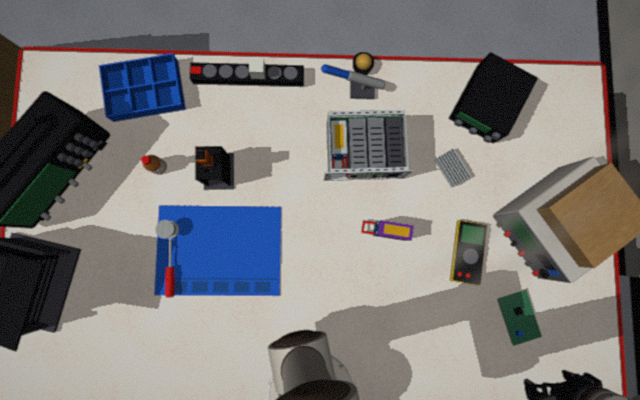

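The pictures show the cage at top (367,145) with its front towards the robot. The pick is in its stand at (212,163), and the mat is at (218,250). Two things could be the unit:
- The yellow-labelled box in the cage's left bay, top (340,137), scene (308,250).
- The purple box outside the cage, top (388,230), scene (228,218). This is the decoy.

The one in the cage fits the description, so I'll confirm it in an enlarged crop.

```bash
python3 - <<'E'
import cv2,numpy as np
t=cv2.imread("pics/top0.png");s=cv2.imread("pics/scene0.png")
r=lambda im,x0,x1,y0,y1,w,h:cv2.resize(im[y0:y1,x0:x1],(w,h),interpolation=cv2.INTER_CUBIC)
a=r(t,320,420,100,190,445,400)      # 4.45x
b=r(t,185,245,140,194,355,320)      # 5.92x
c=r(s,215,335,205,315,300,275)      # 2.5x
d=r(s,380,440,165,255,183,275)      # 3.05
out=np.zeros((600,800,3),np.uint8)
out[:400,:445]=a; out[:320,445:]=b
out[325:600,450:750]=c
out2=np.zeros((200,445,3),np.uint8)
cv2.imwrite("pics/crop1.png",out)
E
```

```text
(no output)
```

View pics/crop1.png

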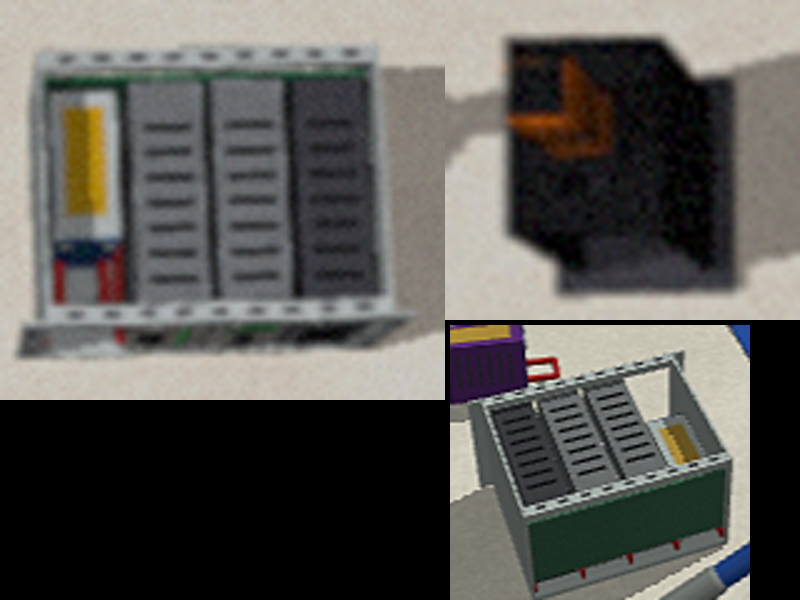

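The crop confirms it: the blue front, red bars and yellow label are in the cage's left bay (y=+76), with the cage front towards the robot. Next I'll fit the cage pose and look at the stand for the hook's direction.

```bash
cat > h.py <<'E'
import numpy as np,cv2
from scipy.optimize import least_squares
from workcell import bot,camera,camera_model
M={n:camera_model(n) for n in("scene","top")}
def proj(n,P):
    m=M[n];T=np.linalg.inv(m["pose"]);p=np.atleast_2d(P)@T[:3,:3].T+T[:3,3];q=p@m["K"].T
    return q[:,:2]/q[:,2:]
def tri(us,ut):
    f=lambda P:np.r_[(proj("scene",P)-us)[0],(proj("top",P)-ut)[0]]
    r=least_squares(f,[.5,0,.1]);return r.x,r.fun
def place(v,P):  # v=x,y,yaw(rad)[,z]
    c,s=np.cos(v[2]),np.sin(v[2]);P=np.atleast_2d(P)
    return np.c_[v[0]+c*P[:,0]-s*P[:,1],v[1]+s*P[:,0]+c*P[:,1],P[:,2]+(v[3] if len(v)>3 else 0)]
def fit(obs,x0):
    f=lambda v:np.concatenate([(proj(n,place(v,[P]))-uv)[0] for n,P,uv in obs])
    return least_squares(f,x0,loss="soft_l1")
E
python3 - <<'E'
from h import *
h=.132
C=lambda u,v:(320+u/4.45,100+v/4.444)
S=lambda u,v:(215+(u-450)/2.5,205+(v-325)/2.5)
obs=[("top",(.172,.106,h),C(37,50)),("top",(.172,-.106,h),C(378,45)),("top",(0,.12,h),C(20,325)),("top",(0,-.12,h),C(415,315)),
("scene",(.172,-.106,h),S(525,514)),("scene",(.172,.106,h),S(733,460)),("scene",(0,-.12,h),S(470,403)),("scene",(0,.12,h),S(683,353))]
r=fit(obs,[.5,-.1,0,0]);print(r.x,np.rad2deg(r.x[2]),r.fun.round(1))
a=cv2.imread("pics/top0.png")[138:194,185:250];b=cv2.imread("pics/scene0.png")[165:250,380:440]
g=lambda im,k:cv2.resize((255*(im/255.)**.45).astype(np.uint8),None,fx=k,fy=k,interpolation=cv2.INTER_CUBIC)
a,b=g(a,6),g(b,6.5);o=np.zeros((560,790,3),np.uint8);o[:a.shape[0],:a.shape[1]]=a;o[:b.shape[0],395:395+b.shape[1]]=b
cv2.imwrite("pics/crop2.png",o)
E
```

```text
[ 0.61738386 -0.14231144  0.0414395  -0.00175447] 2.374308320058561 [-1.  -0.2 -0.8 -0.4 -0.5 -0.1 -0.9  0.2 -1.3  1.5 -0.6  0.1 -1.5 -0.3
 -0.2 -1. ]
```

View pics/crop2.png

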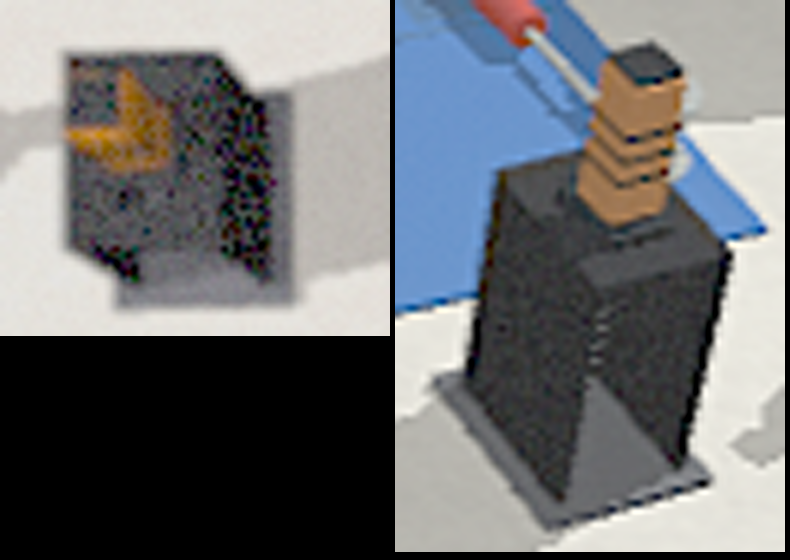

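```bash
python3 - <<'E'
from h import *
T=lambda u,v:(185+u/6,138+v/6)
S=lambda u,v:(380+(u-395)/6.5,165+v/6.5)
a,b,z=.045,.035,.135;A,B,Z=.055,.045,.005
obs=[("scene",(-a,-b,z),S(500,172)),("scene",(a,-b,z),S(585,275)),("scene",(a,b,z),S(728,248)),
("top",(a,b,z),T(65,50)),("top",(a,-b,z),T(220,52)),("top",(-a,b,z),T(65,245)),
("top",(-A,B,Z),T(115,308)),("top",(-A,-B,Z),T(297,303)),("top",(A,-B,Z),T(292,92)),
("scene",(A,-B,Z),S(552,527)),("scene",(A,B,Z),S(712,482)),("scene",(-A,-B,Z),S(432,385))]
r=fit(obs,[.6,.2,0,0]);print(r.x,np.rad2deg(r.x[2]),r.fun.round(1))
print("cap",tri(S(648,65),T(88,92)))
for sg in(1,-1):
  q=proj("scene",place(r.x,[(0,0,.135),(0,0,.08),(0,0,.025),(.02*sg,0,.025),(sg*.022,0,.141),(sg*.026,-.01,.135),(sg*.026,.01,.135)]))
  print(sg,((q-[380,165])*6.5+[395,0]).round())
m=[((157,206),"pp"),((281,207),"mp"),((280,295),"mm"),((156,294),"pm")]
for uv,_ in m:
  K=M["top"];d=K["pose"][:3,:3]@np.linalg.inv(K["K"])@np.r_[uv,1];o=K["pose"][:3,3];print("mat",(o+d*(.004-o[2])/d[2]).round(3))
for uv in((362,220),(362,233),(413,240)):
  d=K["pose"][:3,:3]@np.linalg.inv(K["K"])@np.r_[uv,1];print("purple",(o+d*(.08-o[2])/d[2]).round(3))
E
```

```text
[ 6.34861428e-01  2.87335605e-01  4.93937017e-02 -5.96274709e-04] 2.830050640706745 [-2.3 -0.2  0.7  2.4 -0.1  1.  -0.8 -0.2 -0.3 -1.3 -0.8  0.4 -0.6  0.2
 -0.4  0.2  0.  -1.  -2.1  0.2 -0.8 -0.3 -1.7 -1.1]
cap (array([0.6406855 , 0.28946823, 0.2178304 ]), array([-0.32564207,  0.06644336, -0.26312684, -0.12626612]))
1 [[604. 212.]
 [585. 306.]
 [567. 396.]
 [590. 423.]
 [633. 230.]
 [616. 252.]
 [655. 241.]]
-1 [[604. 212.]
 [585. 306.]
 [567. 396.]
 [546. 370.]
 [580. 173.]
 [554. 183.]
 [593. 174.]]
mat [0.527 0.463 0.004]
mat [0.53  0.099 0.004]
mat [0.274 0.096 0.004]
mat [0.273 0.451 0.004]
purple [ 0.491 -0.132  0.08 ]
purple [ 0.455 -0.132  0.08 ]
purple [ 0.437 -0.275  0.08 ]
```

```bash
cat >> h.py <<'E'
def goal(x,y,z,yaw=None):
    o=bot.get_obs();p=o["ee_pos"];w=o["tcp_rot"][2];a=np.deg2rad(w)
    d=np.array([x,y,z])-p;yaw=w if yaw is None else yaw
    print("t %.2f dx %.1f dy %.1f dz %.1f turn %.1f"%(o["time"],*(1000*np.array([d[0]*np.cos(a)+d[1]*np.sin(a),d[0]*np.sin(a)-d[1]*np.cos(a),-d[2]])),(w-yaw+180)%360-180), "q",o["q"].round(1),"rot",o["tcp_rot"].round(1),"p",p.round(4))
E
python3 -c "
from h import *
goal(.638,.288,.29,2.8)"
```

```text
t 0.10 dx 685.7 dy -690.4 dz -82.3 turn 9.9 q [-77.3   5.   10.   95.1   0.   90. ] rot [-179.9   -0.    12.7] p [ 0.1209 -0.5363  0.2077]
```

Request:
send_rows(
  targets="300 -300 -80 5 0;686 -690 -85 10 0;686 -690 -85 10 0;686 -690 -85 10 0;686 -690 -85 10 0;686 -690 -85 10 0;686 -690 -85 10 0;686 -690 -85 10 0;686 -690 -85 10 0;686 -690 -85 10 0;686 -690 -85 10 0;686 -690 -85 10 0;686 -690 -85 10 0;686 -690 -85 10 0;686 -690 -85 10 0;686 -690 -85 10 0;686 -690 -85 10 0;686 -690 -85 10 0",
)

```text
time: 2.35
ee_pos: [0.6465, 0.1151, 0.2905]
tcp_rot: [-177.5, 0.2, 9.0]
wrist_force: [0.0, 0.1, -0.1]
opening: 0.0854
grasp_force: 0.0
```

```bash
python3 -c "
from h import *
goal(.638,.288,.175,2.8)"
```

```text
t 2.35 dx 18.5 dy -172.1 dz 115.5 turn 6.2 q [  8.9  25.2  44.2 109.1   2.5 179.9] rot [-177.5    0.2    9. ] p [0.6465 0.1151 0.2905]
```

Request:
send_rows(
  targets="18 -172 0 -174 0;18 -172 0 -174 0;18 -172 0 -174 0;18 -172 0 -174 0;18 -172 0 -174 0;18 -172 0 -174 0;18 -172 0 -174 0;18 -172 0 -174 0;18 -172 0 -174 0;18 -172 0 -174 0;18 -172 0 -174 0;18 -172 0 -174 0;18 -172 0 -174 0;18 -172 0 -174 0;18 -172 0 -174 0;18 -172 0 -174 0;18 -172 0 -174 0;18 -172 0 -174 0",
)

```text
time: 4.6
ee_pos: [0.6371, 0.2873, 0.2986]
tcp_rot: [177.5, -0.4, -177.2]
wrist_force: [0.4, -0.8, 0.6]
opening: 0.0858
grasp_force: 0.0
```

```bash
python3 -c "
from h import *
goal(.638,.288,.175,-177.2)"
```

```text
t 4.60 dx -0.9 dy 0.7 dz 123.6 turn -0.0 q [ 23.2  34.   57.8 113.3   2.5  20.4] rot [ 177.5   -0.4 -177.2] p [0.6371 0.2873 0.2986]
```

```bash
cat >> h.py <<'E'
from scipy.spatial.transform import Rotation as Ro
def goal(x,y,z,yaw=None):
    o=bot.get_obs();p=o["ee_pos"];R=Ro.from_euler("xyz",o["tcp_rot"],degrees=True);w=o["tcp_rot"][2]
    d=R.inv().apply(np.array([x,y,z])-p)*1000;yaw=w if yaw is None else yaw
    print("t %.2f dx %.1f dy %.1f dz %.1f turn %.1f"%(o["time"],*d,(w-yaw+180)%360-180),"q",o["q"].round(1),"rot",o["tcp_rot"].round(1),"p",p.round(4))
E
python3 -c "
from h import *
goal(.639,.288,.176,-177.2)"
```

```text
t 4.60 dx -2.9 dy -4.7 dz 122.5 turn -0.0 q [ 23.2  34.   57.8 113.3   2.5  20.4] rot [ 177.5   -0.4 -177.2] p [0.6371 0.2873 0.2986]
```

Request:
send_rows(
  targets="-3 -3 40 0 0;-3 -4 80 0 0;-3 -5 105 0 0;-3 -5 122 0 0;-3 -5 122 0 0;-3 -5 122 0 0;-3 -5 122 0 255;-3 -5 122 0 255;-3 -5 122 0 255;-3 -5 122 0 255;-3 -5 122 0 255;-3 -5 122 0 255",
  newtons=40,
)

```text
time: 6.1
ee_pos: [0.6394, 0.2878, 0.1773]
tcp_rot: [177.5, -0.4, -177.1]
wrist_force: [0.5, 0.3, 4.3]
opening: 0.027
grasp_force: 39.6
```

Request:
send_rows(
  targets="0 1 -30 0 255;0 3 -60 0 255;0 4 -100 0 255;0 6 -140 0 255;0 6 -140 0 255;0 6 -140 0 255",
)

```text
time: 6.85
ee_pos: [0.6405, 0.2878, 0.3151]
tcp_rot: [177.5, -0.5, -177.1]
wrist_force: [-0.6, -0.1, -2.3]
opening: 0.0269
grasp_force: 39.6
```

```bash
python3 - <<'E'
from h import *
goal(.54,.12,.31,2.4)
g=lambda im,k:cv2.resize((255*(im/255.)**.6).astype(np.uint8),None,fx=k,fy=k,interpolation=cv2.INTER_CUBIC)
a=g(camera("scene")[110:230,370:460],4.4);b=g(camera("top")[110:200,150:245],4.2)
o=np.zeros((530,800,3),np.uint8);o[:a.shape[0],:a.shape[1]]=a;o[:b.shape[0],400:400+b.shape[1]]=b
cv2.imwrite("pics/l.png",o)
E
```

```text
t 6.85 dx 109.0 dy -162.5 dz -0.9 turn -179.5 q [ 23.1  37.9  65.9 117.6   2.5  20.2] rot [ 177.5   -0.5 -177.1] p [0.6405 0.2878 0.3151]
```

View pics/l.png

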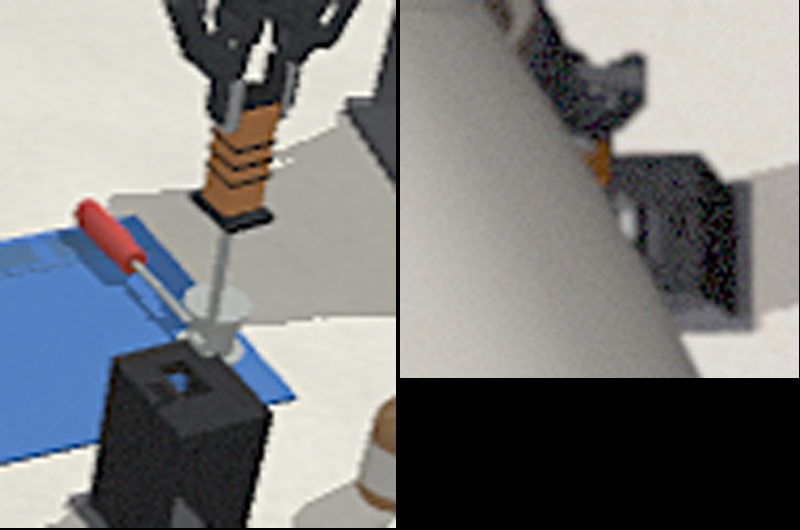

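Request:
send_rows(
  targets="0 0 -10 10 255;6 -60 -10 20 255;10 -180 -10 60 255;15 -300 -10 90 255;20 -360 -10 120 255;20 -360 -10 120 255;20 -360 -10 120 255;20 -360 -10 120 255;20 -360 -10 120 255;20 -360 -10 120 255;20 -360 -10 120 255;20 -360 -10 120 255;20 -360 -10 180 255;20 -360 -10 180 255;20 -360 -10 180 255;20 -360 -10 180 255;20 -360 -10 180 255;20 -360 -10 180 255;20 -360 -10 180 255",
)

```text
time: 9.32
ee_pos: [0.638, -0.0729, 0.3101]
tcp_rot: [-177.5, 0.5, 3.0]
wrist_force: [0.4, -0.3, -1.3]
opening: 0.0269
grasp_force: 39.8
```

```bash
python3 - <<'E'
from h import *
goal(.639,-.072,.24,2.4)
cv2.imwrite("pics/s3.png",camera("scene"));cv2.imwrite("pics/t3.png",camera("top"))
a=cv2.resize(cv2.imread("pics/s3.png")[100:300,190:390],None,fx=3,fy=3,interpolation=cv2.INTER_CUBIC)
cv2.imwrite("pics/c3.png",a)
E
```

```text
t 9.32 dx 1.6 dy 2.2 dz 70.0 turn 0.6 q [ -7.7  25.3  46.6 112.3   2.4 169.3] rot [-177.5    0.5    3. ] p [ 0.638  -0.0729  0.3101]
```

View pics/c3.png

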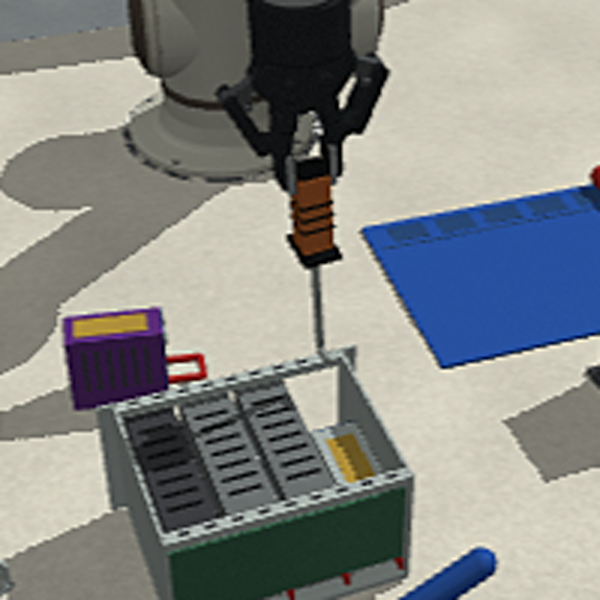

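```bash
python3 - <<'E'
from h import *
print(((proj("scene",[(.638,-.066,.158),(.658,-.065,.158),(.638,-.071,.268),(.62,-.066,.132),(.6142,-.0664,.132)])-[190,100])*3).round())
E
```

```text
[[317. 349.]
 [325. 363.]
 [310. 250.]
 [311. 359.]
 [309. 355.]]
```

Request:
send_rows(
  targets="2 1 30 0 255;2 2 70 0 255;2 2 70 0 255;2 2 70 0 255;-8 2 70 0 255;-20 2 70 0 255;-30 2 70 0 255;-30 2 70 0 255",
  newtons=20,
)

```text
time: 10.42
ee_pos: [0.608, -0.0736, 0.2432]
tcp_rot: [-177.5, 0.3, 2.9]
wrist_force: [1.8, 0.8, 0.7]
opening: 0.0271
grasp_force: 38.1
```

Request:
send_rows(
  targets="-12 0 0 0 255;-24 0 0 0 255;-36 0 0 0 255;-48 0 0 0 255;-60 0 0 0 255;-72 0 0 0 255;-76 0 0 0 255;-76 0 0 0 255",
)

```text
time: 11.42
ee_pos: [0.532, -0.0775, 0.2424]
tcp_rot: [-177.5, 0.4, 2.9]
wrist_force: [1.5, 1.2, 0.9]
opening: 0.0271
grasp_force: 36.0
```

```bash
python3 - <<'E'
from h import *
goal(.5,-.072,.3)
cv2.imwrite("pics/s4.png",camera("scene"));cv2.imwrite("pics/t4.png",camera("top"))
a=cv2.resize(cv2.imread("pics/s4.png")[130:250,230:360],None,fx=4,fy=4,interpolation=cv2.INTER_CUBIC)
cv2.imwrite("pics/c4.png",a)
E
```

```text
t 11.43 dx -32.1 dy -9.6 dz -57.0 turn 0.0 q [ -9.6   5.1  14.   99.8   2.4 167.4] rot [-177.5    0.4    2.9] p [ 0.532  -0.0775  0.2424]
```

View pics/c4.png

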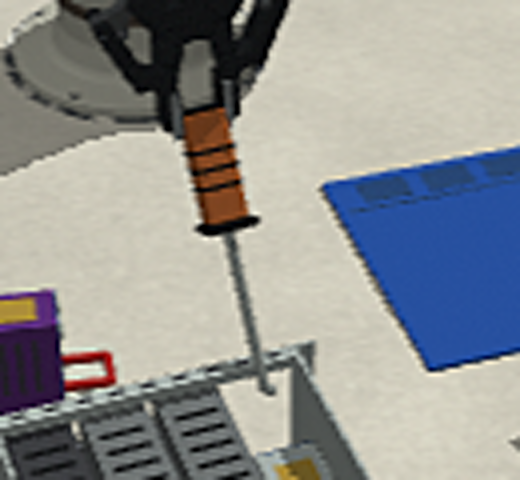

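```bash
python3 - <<'E'
from h import *
# crop scale 4, offset (230,130): bend, collar underside centre, handle-side points
b=np.array([263,388])/4+[230,130]; c=np.array([229,232])/4+[230,130]; 
# unknown tilt th and y lean; G from TCP
o=np.array([.532,-.0775,.2424]);R=Ro.from_euler("xyz",[-177.5,.4,2.9],degrees=True)
G=o-R.apply([0,0,.0187])
def pts(v):
    d=Ro.from_euler("y",-v[0]).apply([0,0,-1]);d=Ro.from_euler("xz",[v[1],np.deg2rad(2.6)]).apply(d)
    return np.array([G+d*.061,G+d*.171]),d
f=lambda v:np.r_[(proj("scene",pts(v)[0])-[c,b]).ravel()]
r=least_squares(f,[.6,0.04]);print(np.rad2deg(r.x),r.fun.round(2),pts(r.x)[0].round(4), (pts(r.x)[0][1]-o).round(4))
# edge check: rail back/top edge under shaft
print(((proj("scene",place([.6174,-.1423,.0414],[(.012,.076,.132),(0,.12,.132),(0,.106,.132)]))-[230,130])*4).round())
E
```

```text
[41.83637974  2.31311641] [-2.14 -2.53  0.08 -1.64] [[ 0.5727 -0.0746  0.2157]
 [ 0.6459 -0.068   0.1338]] [ 0.1139  0.0095 -0.1086]
[[258. 364.]
 [312. 339.]
 [293. 343.]]
```

Request:
send_rows(
  targets="0 0 -20 0 255;0 0 -45 0 255;-40 0 -45 0 255;-80 0 -45 0 255;-80 0 0 0 255;-80 0 40 0 255;-80 0 77 0 255;-80 0 77 0 255;-60 0 77 0 255;-40 0 77 0 255;-25 0 77 0 255;-15 0 77 0 255;-15 0 77 0 255",
  newtons=100,
)

```text
time: 13.15
ee_pos: [0.5169, -0.0748, 0.1653]
tcp_rot: [-177.5, 0.4, 3.0]
wrist_force: [-0.4, -0.6, -0.6]
opening: 0.0248
grasp_force: 100.4
```

```bash
python3 - <<'E'
from h import *
goal(.5,-.072,.3)
cv2.imwrite("pics/s5.png",camera("scene"));cv2.imwrite("pics/t5.png",camera("top"))
a=cv2.resize(cv2.imread("pics/s5.png")[150:290,230:345],None,fx=4,fy=4,interpolation=cv2.INTER_CUBIC)
b=cv2.resize(cv2.imread("pics/t5.png")[110:210,310:375],None,fx=5,fy=5,interpolation=cv2.INTER_CUBIC)
o=np.zeros((560,790,3),np.uint8);o[:a.shape[0],:a.shape[1]]=a;o[:500,462:462+325]=b
cv2.imwrite("pics/c5.png",o)
E
```

```text
t 13.15 dx -17.8 dy -9.6 dz -134.3 turn 0.0 q [ -9.6   1.5   1.6  91.1   2.4 167.4] rot [-177.5    0.4    3. ] p [ 0.5169 -0.0748  0.1653]
```

View pics/c5.png

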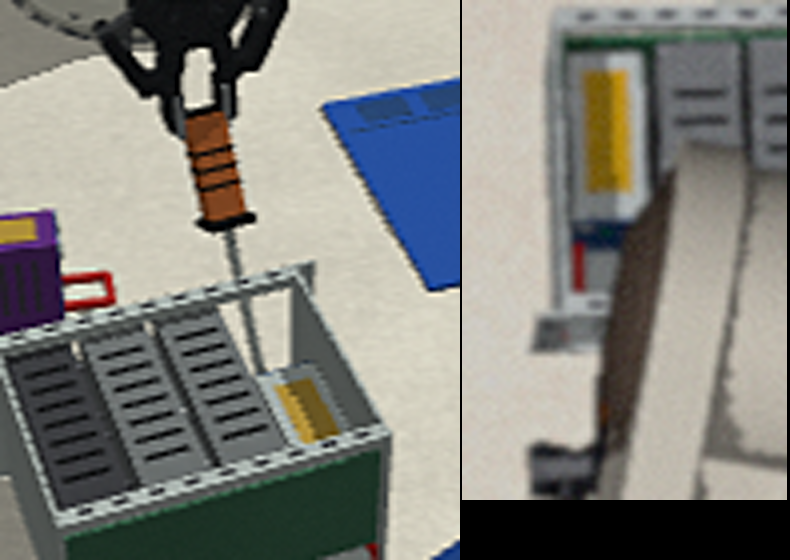

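Request:
send_rows(
  targets="8 0 0 0 255;15 0 0 0 255;20 0 0 0 255;22 0 0 0 255;22 0 0 0 255",
)

```text
time: 13.88
ee_pos: [0.5386, -0.0737, 0.1649]
tcp_rot: [-177.5, 0.4, 3.0]
wrist_force: [0.1, 0.4, -1.0]
opening: 0.0251
grasp_force: 100.4
```

Request:
send_rows(
  targets="2 0 0 0 255;4 0 0 0 255;6 0 0 0 255;6 0 0 0 255;6 0 0 0 255",
)

```text
time: 14.5
ee_pos: [0.5445, -0.0734, 0.165]
tcp_rot: [-177.5, 0.4, 2.9]
wrist_force: [0.9, 1.3, -1.7]
opening: 0.0253
grasp_force: 100.4
```

Request:
send_rows(
  targets="1 0 0 0 255;2 0 0 0 255;3 0 0 0 255;3 0 0 0 255;3 0 0 0 255",
)

```text
time: 15.12
ee_pos: [0.5475, -0.0733, 0.165]
tcp_rot: [-177.5, 0.4, 2.9]
wrist_force: [0.3, -0.6, -2.1]
opening: 0.0252
grasp_force: 100.4
```

Request:
send_rows(
  targets="1 0 0 0 255;2 0 0 0 255;3 0 0 0 255;4 0 0 0 255",
)

```text
time: 15.62
ee_pos: [0.5516, -0.073, 0.165]
tcp_rot: [-177.5, 0.4, 2.9]
wrist_force: [0.3, -0.1, -0.7]
opening: 0.0255
grasp_force: 100.4
```

Request:
send_rows(
  targets="1 0 0 0 255;2 0 0 0 255;3 0 0 0 255;4 0 0 0 255",
)

```text
time: 16.12
ee_pos: [0.5556, -0.0728, 0.1649]
tcp_rot: [-177.5, 0.4, 2.9]
wrist_force: [0.6, 0.4, -1.4]
opening: 0.0251
grasp_force: 100.4
```

```bash
python3 - <<'E'
from h import *
cv2.imwrite("pics/s6.png",camera("scene"));cv2.imwrite("pics/t6.png",camera("top"))
def cen(f,r):
    im=cv2.imread(f)[r[0]:r[1],r[2]:r[3]].astype(int);w=((im[...,2]>150)&(im[...,0]<90));v,u=np.nonzero(w);return w.sum(),u.mean().round(2),v.mean().round(2)
for k in "56":
    print(cen(f"pics/s{k}.png",(235,275,290,325)),cen(f"pics/t{k}.png",(115,155,320,345)))
a=cv2.resize(cv2.imread("pics/s6.png")[150:290,230:345],None,fx=4,fy=4,interpolation=cv2.INTER_CUBIC)
b=cv2.resize(cv2.imread("pics/t6.png")[110:210,310:375],None,fx=5,fy=5,interpolation=cv2.INTER_CUBIC)
o=np.zeros((560,790,3),np.uint8);o[:a.shape[0],:a.shape[1]]=a;o[:500,462:462+325]=b
cv2.imwrite("pics/c6.png",o)
E
```

```text
(np.int64(46), np.float64(13.52), np.float64(18.26)) (np.int64(74), np.float64(21.18), np.float64(20.69))
(np.int64(45), np.float64(13.6), np.float64(18.42)) (np.int64(20), np.float64(20.7), np.float64(11.95))
```

View pics/c6.png

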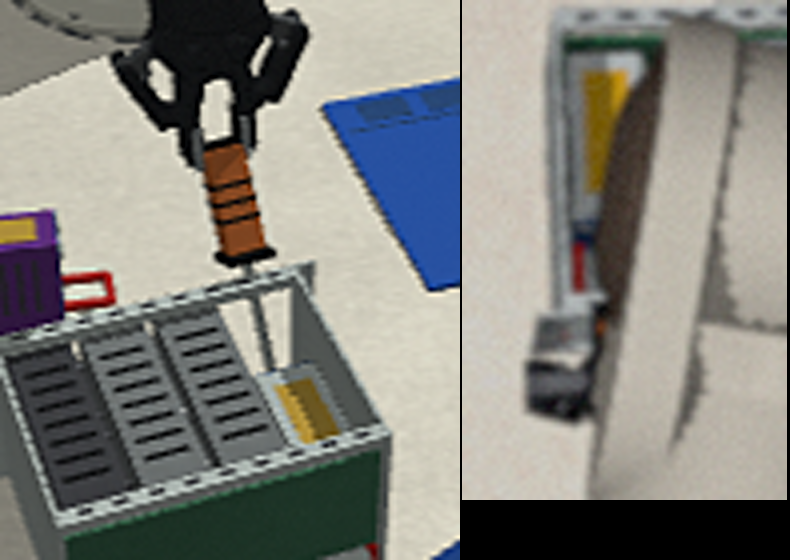

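```bash
python3 - <<'E'
from h import *
def run(o,e,col,l1,l2):
    R=Ro.from_euler("xyz",e,degrees=True)
    G=o-R.apply([0,0,.0187]);cv=lambda p:np.array(p)/4+[230,150]
    col,l1,l2=cv(col),cv(l1),cv(l2);n=np.array([-(l2-l1)[1],(l2-l1)[0]]);n/=np.linalg.norm(n)
    def pts(v):
        d=Ro.from_euler("xz",[v[1],np.deg2rad(2.6)]).apply(Ro.from_euler("y",-v[0]).apply([0,0,-1]))
        g=G+[v[2],v[3],v[4]];return np.array([g+d*.061,g+d*.08,g+d*.15,g+d*.171])
    def f(v):
        p=proj("scene",pts(v));return np.r_[p[0]-col,(p[1]-l1)@n,(p[2]-l1)@n,(p[3]-l1)@n,np.array(v[2:])/.002]
    r=least_squares(f,[.6,.04,0,0,0]);b=pts(r.x)[3];print(np.rad2deg(r.x[:2]),r.x[2:].round(4),r.fun.round(2),"bend",b.round(4),"off",(b-o).round(4))
run(np.array([.5556,-.0728,.1649]),[-177.5,.4,2.9],(243,258),(250,280),(270,368))
run(np.array([.5169,-.0748,.1653]),[-177.5,.4,3.0],(226,224),(231,240),(262,370))
E
```

```text
[42.06337561  1.65341336] [ 0.0013  0.001  -0.0012] [-0.69 -1.11  0.69 -0.12 -0.36  0.67  0.48 -0.6 ] bend [ 0.6714 -0.0638  0.0555] off [ 0.1158  0.009  -0.1094]
[41.04330382  2.77510466] [ 0.0014  0.0011 -0.0013] [-0.86 -1.15  0.65 -0.14 -0.37  0.69  0.53 -0.63] bend [ 0.6303 -0.0632  0.0539] off [ 0.1134  0.0116 -0.1114]
```

```bash
python3 - <<'E'
from h import *
K=M["top"];o=K["pose"][:3,3]
def ray(uv,z,n="top"):
    K=M[n];o=K["pose"][:3,3];d=K["pose"][:3,:3]@np.linalg.inv(K["K"])@np.r_[uv,1];return (o+d*(z-o[2])/d[2]).round(4)
im=cv2.imread("pics/top0.png")
for u in (335,338,341,345): print(u,[tuple(int(c) for c in im[v,u]) for v in range(146,172,1)])
print("blue top edge",ray((339,153.5),.098),ray((339,158),.098), "rail back edge z.132",ray((339,168),.132),ray((339,171.5),.132))
E
```

```text
335 [(46, 93, 111), (53, 94, 113), (76, 99, 107), (105, 110, 110), (117, 115, 111), (113, 117, 113), (114, 110, 104), (100, 93, 84), (81, 63, 55), (74, 66, 65), (54, 42, 36), (47, 21, 3), (46, 23, 19), (56, 39, 40), (80, 71, 70), (94, 94, 92), (102, 101, 99), (101, 99, 102), (100, 101, 105), (110, 106, 110), (100, 101, 106), (103, 100, 105), (126, 124, 127), (157, 159, 155), (134, 134, 130), (141, 142, 135)]
338 [(11, 86, 112), (30, 87, 108), (74, 100, 108), (111, 113, 110), (114, 114, 109), (111, 113, 110), (115, 113, 110), (99, 93, 83), (64, 45, 34), (47, 31, 10), (33, 37, 0), (48, 34, 13), (46, 24, 1), (60, 41, 39), (85, 76, 72), (110, 109, 109), (109, 111, 109), (108, 110, 107), (114, 114, 109), (110, 111, 106), (108, 108, 108), (107, 109, 104), (126, 125, 123), (158, 155, 155), (132, 128, 127), (144, 140, 141)]
341 [(16, 121, 156), (54, 126, 155), (109, 140, 154), (152, 153, 151), (158, 154, 153), (153, 151, 150), (153, 149, 146), (129, 119, 109), (82, 62, 52), (47, 27, 13), (43, 25, 0), (44, 26, 11), (40, 20, 25), (51, 38, 55), (67, 61, 73), (81, 80, 92), (85, 84, 92), (91, 90, 95), (93, 95, 97), (94, 97, 100), (90, 86, 89), (83, 83, 85), (111, 111, 108), (168, 168, 161), (178, 177, 172), (175, 177, 170)]
345 [(163, 163, 158), (168, 168, 161), (173, 171, 166), (168, 168, 163), (168, 170, 162), (173, 170, 167), (166, 164, 156), (136, 118, 103), (94, 75, 62), (85, 77, 78), (56, 46, 60), (33, 19, 70), (33, 25, 79), (52, 52, 93), (54, 56, 99), (49, 52, 91), (52, 55, 99), (44, 44, 98), (45, 47, 104), (41, 41, 100), (45, 44, 100), (50, 56, 96), (104, 104, 114), (146, 145, 144), (106, 105, 103), (128, 126, 121)]
blue top edge [ 0.6741 -0.0648  0.098 ] [ 0.6613 -0.0649  0.098 ] rail back edge z.132 [ 0.6266 -0.0628  0.132 ] [ 0.6171 -0.0628  0.132 ]
```

Request:
send_rows(
  targets="0 0 4 0 255;0 0 8 0 255;0 0 12 0 255;0 0 16 0 255;0 0 16 0 255",
)

```text
time: 16.85
ee_pos: [0.5546, -0.0722, 0.1517]
tcp_rot: [-177.5, 0.3, 2.9]
wrist_force: [-11.7, -0.5, 19.1]
opening: 0.0255
grasp_force: 103.4
```

Request:
send_rows(
  targets="0 0 3 0 255;0 0 6 0 255;0 0 6 0 255",
)

```text
time: 17.23
ee_pos: [0.5543, -0.0723, 0.1507]
tcp_rot: [-177.6, 0.1, 2.9]
wrist_force: [-26.8, -0.3, 51.5]
opening: 0.0251
grasp_force: 107.5
```

Request:
send_rows(
  targets="0 0 -8 0 255;0 0 -16 0 255;0 0 -22 0 255;0 0 -22 0 255;0 0 -22 0 255",
)

```text
time: 17.85
ee_pos: [0.5555, -0.0728, 0.1643]
tcp_rot: [-177.5, 0.5, 2.9]
wrist_force: [0.1, 1.2, -1.4]
opening: 0.0255
grasp_force: 100.4
```

```bash
python3 - <<'E'
from h import *
goal(.5,-.072,.3)
s=camera("scene");t=camera("top");cv2.imwrite("pics/s7.png",s);cv2.imwrite("pics/t7.png",t)
a=cv2.resize(s[165:265,250:340],None,fx=6,fy=6,interpolation=cv2.INTER_CUBIC)
cv2.imwrite("pics/c7.png",a)
def cen(f,r):
    im=cv2.imread(f)[r[0]:r[1],r[2]:r[3]].astype(int);w=((im[...,2]>150)&(im[...,0]<90));v,u=np.nonzero(w);return w.sum(),u.mean().round(2),v.mean().round(2)
print(cen("pics/s7.png",(235,275,290,325)))
E
```

```text
t 17.85 dx -56.4 dy -9.6 dz -135.0 turn 0.0 q [ -8.8   6.7   7.   91.3   2.4 168.3] rot [-177.5    0.5    2.9] p [ 0.5555 -0.0728  0.1643]
(np.int64(44), np.float64(13.7), np.float64(18.57))
```

View pics/c7.png

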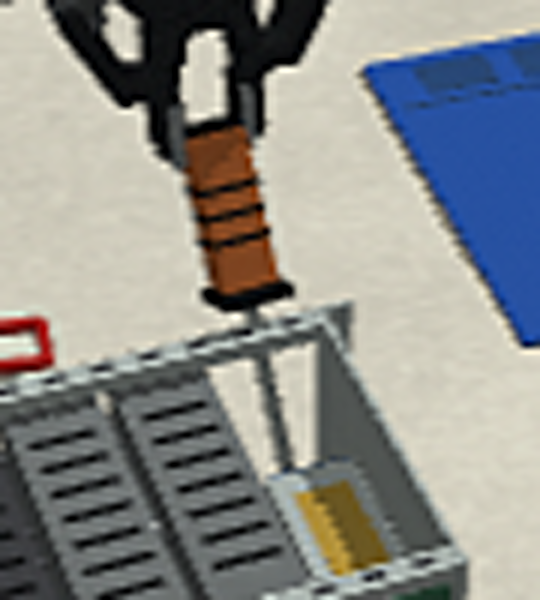

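Request:
send_rows(
  targets="3 0 0 0 255;6 0 0 0 255;6 0 0 0 255;6 0 0 0 255",
)

```text
time: 18.45
ee_pos: [0.5612, -0.0725, 0.1642]
tcp_rot: [-177.5, 0.5, 2.9]
wrist_force: [-2.7, 0.0, -6.1]
opening: 0.0252
grasp_force: 99.6
```

```bash
cat >> h.py <<'E'
def cen(im,r=(235,275,290,325)):
    im=im[r[0]:r[1],r[2]:r[3]].astype(int);w=((im[...,2]>150)&(im[...,0]<90));v,u=np.nonzero(w);return int(w.sum()),u.mean().round(2),v.mean().round(2)
def shift(f,s,r=(240,262,296,322)):  # template shift of unit top from ref picture
    t=cv2.imread(f)[r[0]:r[1],r[2]:r[3]].astype(np.float32);p=8
    m=cv2.matchTemplate(s[r[0]-p:r[1]+p,r[2]-p:r[3]+p].astype(np.float32),t,cv2.TM_CCOEFF_NORMED)
    _,v,_,l=cv2.minMaxLoc(m);return v,l[0]-p,l[1]-p
E
python3 - <<'E'
from h import *
s=camera("scene");print(cen(s),shift("pics/s5.png",s));cv2.imwrite("pics/s8.png",s);cv2.imwrite("pics/t8.png",camera("top"))
x=proj("scene",[(.70,-.064,.098),(.71,-.064,.098)]);print(x[1]-x[0])
E
```

```text
(44, np.float64(13.7), np.float64(18.57)) (0.9122930765151978, 0, 0)
[1.18950887 2.5770967 ]
```

The ten views are used up, so from here I measure numerically. I'll back straight out and turn the hook sideways, so the scene camera sees the tilt directly.

Request:
send_rows(
  targets="-30 0 0 0 255;-60 0 0 0 255;-95 0 0 0 255;-95 0 0 -20 255;-95 0 0 -70 255;-95 0 0 -70 255;-95 0 0 -70 255;-95 0 0 -70 255;-95 0 0 -70 255;-95 0 0 -70 255;-95 0 0 -70 255;-95 0 0 -70 255",
)

```text
time: 20.05
ee_pos: [0.4671, -0.0775, 0.166]
tcp_rot: [-178.8, -2.2, 72.8]
wrist_force: [-0.6, -0.6, -1.4]
opening: 0.0254
grasp_force: 100.4
```

```bash
python3 - <<'E'
from h import *
ob=bot.get_obs();o=ob["ee_pos"];print(o,ob["tcp_rot"],ob["time"])
s=camera("scene");cv2.imwrite("pics/s9.png",s);t=camera("top");cv2.imwrite("pics/t9.png",t)
w=np.deg2rad(ob["tcp_rot"][2]);G=o+[0,0,.0187]
for th in(30,35,40,45):
    a=np.deg2rad(th);d=np.array([np.sin(a)*np.cos(w),np.sin(a)*np.sin(w),-np.cos(a)])
    P=[G+d*.061,G+d*.171];print(th,proj("scene",P).round(1).tolist(),proj("top",P).round(1).tolist())
d=cv2.absdiff(s,cv2.imread("pics/s0.png") if False else cv2.imread("pics/scene0.png")).sum(2)
b=proj("scene",[G]).round().astype(int)[0];print(b)
for v in range(b[1]-4,b[1]+64,2): print(v,"".join(" .:*#"[min(4,int(d[v,u])//45)] for u in range(b[0]-20,b[0]+75)))
E
```

```text
[ 0.46707682 -0.07745086  0.16600531] [-178.83795219   -2.231168     72.78685804] 20.05
30 [[285.0, 187.9], [303.5, 212.4]] [[333.0, 223.8], [313.0, 219.5]]
35 [[286.5, 187.1], [307.6, 210.4]] [[331.5, 223.2], [308.8, 218.0]]
40 [[288.0, 186.2], [311.5, 208.1]] [[330.0, 222.6], [304.9, 216.5]]
45 [[289.3, 185.2], [315.2, 205.5]] [[328.7, 222.1], [301.1, 215.0]]
[274 173]
169 ###############*.##############..                                                              
171 ################ ################*                                                             
173 ################:#################:                                                            
175 ##############. :###################..                                                         
177 ###########.        .:################ .  .                                                    
179 #####.                .*####################                                                   
181                        .*###################                                                   
183                       
[... 1877 characters left out ...]
                                                                                                
223    ..                                                                                          
225 ...                                     ..:#####:                                              
227                                 ..:####### ...:#:                                              
229                                .##....                                                         
231                                                                                                
233              :.                                                                                
235
```

```bash
python3 - <<'E'
from h import *
t=cv2.imread("pics/t9.png");d=cv2.absdiff(t,cv2.imread("pics/top0.png")).sum(2)
for v in range(205,240): print(v,"".join(" .:*#"[min(4,int(d[v,u])//45)] for u in range(285,350)))
s=cv2.imread("pics/s9.png");d=cv2.absdiff(s,cv2.imread("pics/scene0.png")).sum(2).astype(float)
for v in (193,196,199,202,205): u=np.arange(285,325);w=np.clip(d[v,285:325]-40,0,None);print(v,(u*w).sum()/w.sum())
for v in range(204,213): print(v,d[v,300:328].astype(int).tolist())
E
```

```text
205                                                        *#########
206                                                       .##########
207                                                       .##########
208                                                       *##########
209                                                       *##########
210                                                       *##########
211                                                      .###########
212                                 .:.                  .###########
213                                .*#**                 :##########*
214                                 :##*..*###***********###########:
215                .::..            .*##*############*#*############.
216                .####*.           .::*############**:*###########.
217                 :#######*:..         ############**:.###########.
218                  :**#*#######::.    .##########################*.
219                     .:***#########**###########################: 
220                       ..:::*:*################
[... 1841 characters left out ...]
, 16, 29, 53, 150, 405, 361, 127, 70, 199, 322, 381, 388, 215, 27, 20, 19, 11, 15, 13, 11, 13, 14, 7]
208 [14, 12, 14, 10, 15, 16, 19, 32, 59, 162, 406, 321, 306, 360, 397, 251, 260, 55, 33, 14, 13, 16, 18, 12, 13, 16, 13, 9]
209 [12, 13, 17, 14, 10, 13, 17, 21, 38, 46, 287, 425, 424, 254, 249, 37, 52, 34, 20, 16, 10, 11, 15, 14, 10, 13, 14, 14]
210 [15, 16, 11, 16, 14, 12, 12, 15, 20, 42, 44, 172, 249, 35, 52, 34, 23, 18, 18, 10, 18, 14, 15, 11, 12, 12, 16, 15]
211 [17, 13, 11, 12, 17, 15, 13, 14, 17, 25, 31, 38, 43, 36, 25, 21, 16, 18, 12, 14, 13, 15, 14, 11, 13, 13, 14, 13]
212 [10, 17, 14, 12, 15, 15, 13, 14, 15, 10, 16, 17, 18, 17, 17, 16, 13, 14, 17, 16, 14, 13, 10, 15, 18, 12, 13, 12]
```

```bash
python3 - <<'E'
from h import *
o=np.array([.46708,-.07745,.16600]);R=Ro.from_euler("xyz",[-178.838,-2.231,72.787],degrees=True)
def pts(v,o,R):
    th,ph,a,c=v   # tool frame: z down, x hook dir
    d=Ro.from_euler("x",ph).apply([np.sin(th),0,np.cos(th)]);l=Ro.from_euler("x",ph).apply([np.cos(th),0,-np.sin(th)])
    g=np.array([a,0,-.0187+c]);b=g+d*.171
    return o+R.apply([b,b+l*.019,g+d*.10,g+d*.14]),b
S=np.array([[309.75,207.2],[297.15,193.]])
def f(v):
    P,_=pts(v,o,R);s=proj("scene",P);t=proj("top",P)
    n=np.array([1,-.887])/np.hypot(1,.887)
    return np.r_[s[0]-[311.3,208.8],s[1]-[316.6,206.8],(s[2]-[302.41,199])@n,(s[3]-[302.41,199])@n,t[1]-[301.5,216],v[2]/.003,v[3]/.003,v[1]/.03]
r=least_squares(f,[.65,0,0,0]);print(np.rad2deg(r.x[:2]),r.x[2:],r.fun.round(2));P,b=pts(r.x,o,R);print("bend tool",b.round(4),"world",P[:2].round(4))
R2=Ro.from_euler("xyz",[-177.5,.4,2.9],degrees=True);o2=np.array([.5556,-.0728,.1649])
print("bend at touch pose",pts(r.x,o2,R2)[0][:2].round(4), "offset",R2.apply(b).round(4))
E
```

```text
[36.21671147 -0.28919574] [0.00278561 0.00044521] [-0.33 -0.25 -0.7  -1.21 -1.44 -0.58 -1.34 -0.69  0.93  0.15 -0.17]
bend tool [0.1038 0.0007 0.1197] world [[0.4975 0.0266 0.0504]
 [0.5021 0.0408 0.0623]]
bend at touch pose [[ 0.6582 -0.0631  0.0446]
 [ 0.6736 -0.0627  0.0557]] offset [ 0.1026  0.0097 -0.1203]
```

Request:
send_rows(
  targets="0 0 0 70 255;0 0 0 70 255;0 0 0 70 255;0 0 0 70 255;0 0 0 70 255;0 0 0 70 255;0 0 0 70 255;0 0 0 70 255",
)

```text
time: 21.15
ee_pos: [0.4668, -0.0774, 0.1656]
tcp_rot: [-177.5, 0.4, 2.9]
wrist_force: [-0.2, -0.0, -0.4]
opening: 0.0253
grasp_force: 100.4
```

```bash
python3 -c "
from h import *
goal(.5515,-.0735,.165,2.9)"
```

```text
t 21.15 dx 84.8 dy 0.5 dz 0.0 turn 0.0 q [-10.9  -5.2  -4.8  91.3   2.3 166.1] rot [-177.5    0.4    2.9] p [ 0.4668 -0.0774  0.1656]
```

Request:
send_rows(
  targets="35 0 0 0 255;65 0 0 0 255;80 0 0 0 255;85 0 0 0 255;85 0 4 0 255;85 0 8 0 255;85 0 11 0 255;85 0 13 0 255;85 0 13 0 255",
)

```text
time: 22.28
ee_pos: [0.5514, -0.0725, 0.152]
tcp_rot: [-177.5, 0.4, 2.9]
wrist_force: [0.4, -0.0, -2.0]
opening: 0.0253
grasp_force: 100.4
```

Request:
send_rows(
  targets="0 0 2 0 255;0 0 3 0 255;0 0 3 0 255",
)

```text
time: 22.65
ee_pos: [0.5511, -0.0724, 0.1502]
tcp_rot: [-177.5, 0.4, 2.9]
wrist_force: [-5.4, -0.2, 7.8]
opening: 0.025
grasp_force: 101.8
```

Request:
send_rows(
  targets="-2 0 -1 0 255;-5 0 -1 0 255;-8 0 -1 0 255;-11 0 -1 0 255;-14 0 0 0 255;-17 0 0 0 255;-20 0 0 0 255;-20 0 0 0 255",
)

```text
time: 23.65
ee_pos: [0.5312, -0.0734, 0.1493]
tcp_rot: [-177.5, 0.4, 2.9]
wrist_force: [1.7, -0.5, 1.2]
opening: 0.0251
grasp_force: 101.0
```

```bash
python3 - <<'E'
from h import *
s=camera("scene");print(cen(s),shift("pics/s5.png",s));print(bot.get_obs()["wrist_force"])
E
```

```text
(49, np.float64(12.8), np.float64(16.53)) (0.8894073367118835, 0, 0)
[1.20175076 0.39050976 0.17668269]
```

Request:
send_rows(
  targets="-6 0 2 0 255;-14 0 3 0 255;-22 0 3 0 255;-30 0 3 0 255;-38 0 3 0 255;-46 0 3 0 255;-54 0 3 0 255;-60 0 3 0 255;-60 0 3 0 255",
)

```text
time: 24.82
ee_pos: [0.4708, -0.0763, 0.1465]
tcp_rot: [-177.5, 0.4, 2.9]
wrist_force: [1.0, -0.1, 0.4]
opening: 0.0253
grasp_force: 100.6
```

```bash
python3 - <<'E'
from h import *
s=camera("scene");cv2.imwrite("pics/s10.png",s)
t=cv2.imread("pics/scene0.png")[238:262,294:322];r=s[200:280,250:340]
hs=((s[...,2].astype(int)>150)&(s[...,0]<90));hs[:, :270]=0;hs[:,330:]=0;hs[:205]=0;hs[280:]=0
v,u=np.nonzero(hs);print(len(u),u.mean(),v.mean())
for c in((.7225,),(.6425,),):print(c,proj("scene",[(c[0],-.0625,.098)]))
E
```

```text
60 295.4166666666667 233.85
(0.7225,) [[306.74018851 254.02193918]]
(0.6425,) [[297.45277279 233.96271269]]
```

Request:
send_rows(
  targets="-4 0 0 0 255;-8 0 0 0 255;-11 0 0 0 255;-11 0 0 0 255",
)

```text
time: 25.38
ee_pos: [0.4602, -0.0769, 0.1466]
tcp_rot: [-177.5, 0.4, 2.9]
wrist_force: [2.1, 0.7, -0.2]
opening: 0.0254
grasp_force: 100.4
```

```bash
python3 - <<'E'
from h import *
def lab(s):
    hs=((s[...,2].astype(int)>150)&(s[...,0]<90));hs[:, :270]=0;hs[:,330:]=0;hs[:205]=0;hs[280:]=0
    v,u=np.nonzero(hs);return len(u),u.mean(),v.mean(),v.min(),v.max()
s=camera("scene");cv2.imwrite("pics/s11.png",s);print(lab(cv2.imread("pics/scene0.png")),lab(cv2.imread("pics/s10.png")),lab(s))
t=camera("top");cv2.imwrite("pics/t11.png",t)
for f in(t,):
  for v in range(120,200,2): print(v,"".join("Y" if f[v,u,2]>f[v,u,0]+50 and f[v,u,1]>f[v,u,0]+25 else "R" if f[v,u,2]>f[v,u,1]+35 else "B" if f[v,u,0]>int(f[v,u,2])+20 else "#" if f[v,u].sum()<150 else "." if f[v,u].sum()<400 else " " for u in range(315,370)))
E
```

```text
(46, np.float64(303.5217391304348), np.float64(253.2608695652174), np.int64(246), np.int64(260)) (60, np.float64(295.4166666666667), np.float64(233.85), np.int64(226), np.int64(241)) (63, np.float64(293.968253968254), np.float64(230.5079365079365), np.int64(224), np.int64(239))
120               ..#####.....#######......................
122             ....####.....########..................#...
124             ....####.....########..................#...
126             ..................#.#..................#...
128             .  ..............RR.#.......#..........#...
130             .. ...............R##..................#...
132             ..  ..............RR#..................##..
134             ..  ..............RR#......#...........#...
136             ..  ..............RR#......................
138             ..  ..............RR#...................#..
140             ..  ..............RR#...................#..
142             ..  ..............RR.......................
144              .  ..............RR##..................#..
146              .  ..............RR#....
[... 876 characters left out ...]
.....  YYYYYYYYYY   ...###..#.............
178          ........    YYYYYYYYY   ......................
180           ..    ..   YYYYYYYY    ......................
182                 ..                .....................
184                  .                ...#.................
186                  ..BB..BBBBBBBBB...##... ..............
188                  .RR.......RRR  ..###..    ............
190                  RRR      .RRRR.#####.             ....
192                  RRR      ..RR######..             ....
194                  RRRR     ...#####.#..             ... 
196                   RRR ... ...####....             .... 
198                   RRRR......##.##....             ...
```

Request:
send_rows(
  targets="3 0 0 0 255;4 0 0 0 255;4 0 -8 0 255;4 0 -20 0 255;4 0 -50 0 255;4 0 -90 0 255;4 0 -135 0 255;4 0 -145 0 255;4 0 -145 0 255",
)

```text
time: 26.6
ee_pos: [0.4661, -0.0831, 0.2918]
tcp_rot: [-177.5, 0.4, 2.9]
wrist_force: [-0.6, -0.1, -2.5]
opening: 0.0251
grasp_force: 100.3
```

```bash
python3 - <<'E'
from h import *
s=camera("scene")
hs=((s[...,2].astype(int)>150)&(s[...,0]<90));hs[:, :270]=0;hs[:,330:]=0;hs[:205]=0;hs[280:]=0
v,u=np.nonzero(hs);print(len(u),u.mean(),v.mean(),v.min(),v.max())
goal(.635,.10,.29,92.8)
E
```

```text
56 294.10714285714283 231.92857142857142 225 242
t 26.65 dx 178.4 dy -173.9 dz 7.0 turn -89.9 q [-11.6  -1.7  12.5 105.3   2.3 165.4] rot [-177.5    0.4    2.9] p [ 0.4658 -0.083   0.2908]
```

Request:
send_rows(
  targets="40 -40 0 -10 255;80 -80 0 -20 255;120 -120 0 -30 255;160 -160 0 -40 255;178 -174 0 -90 255;178 -174 0 -90 255;178 -174 0 -90 255;178 -174 0 -90 255;178 -174 0 -90 255;178 -174 0 -90 255;178 -174 0 -90 255",
)

```text
time: 28.02
ee_pos: [0.6345, 0.0998, 0.2969]
tcp_rot: [-179.5, -2.5, 92.8]
wrist_force: [0.1, 0.2, -2.3]
opening: 0.0253
grasp_force: 100.4
```

```bash
python3 -c "
from h import *
goal(.637,.105,.225,92.8)
goal(.637,.231,.225,92.8)"
```

```text
t 28.02 dx 2.0 dy 3.3 dz 72.1 turn -0.0 q [  7.7  23.2  42.1 109.2   2.5  94.9] rot [-179.5   -2.5   92.8] p [0.6345 0.0998 0.2969]
t 28.02 dx 127.7 dy 9.5 dz 77.5 turn -0.0 q [  7.7  23.2  42.1 109.2   2.5  94.9] rot [-179.5   -2.5   92.8] p [0.6345 0.0998 0.2969]
```

Request:
send_rows(
  targets="2 3 40 0 255;2 3 72 0 255;2 3 72 0 255;20 4 73 0 255;35 5 73 0 255;50 6 74 0 255;65 6 75 0 255;75 7 75 0 255;75 7 75 0 255",
  newtons=20,
)

```text
time: 29.15
ee_pos: [0.6378, 0.1787, 0.2275]
tcp_rot: [-179.7, -2.4, 93.0]
wrist_force: [2.1, -5.5, -0.7]
opening: 0.0252
grasp_force: 109.4
```

Request:
send_rows(
  targets="8 0 0 0 255;16 1 1 0 255;24 1 1 0 255;32 2 2 0 255;40 2 2 0 255;46 2 2 0 255;50 2 2 0 255;52 2 2 0 255;52 2 2 0 255",
)

```text
time: 30.28
ee_pos: [0.6367, 0.2302, 0.2268]
tcp_rot: [-179.6, -2.5, 92.9]
wrist_force: [0.5, -5.2, 1.3]
opening: 0.0251
grasp_force: 111.2
```

```bash
python3 - <<'E'
from h import *
ob=bot.get_obs();o=ob["ee_pos"];print(o)
s=camera("scene");cv2.imwrite("pics/s12.png",s);d=cv2.absdiff(s,cv2.imread("pics/scene0.png")).sum(2)
G=o+[0,0,.0187];print(proj("scene",[G,G-[0,0,.061],G-[0,0,.171]]).round(1).tolist())
b=proj("scene",[G]).round().astype(int)[0]
for v in range(b[1]-2,b[1]+70,2): print(v,"".join(" .:*#"[min(4,int(d[v,u])//40)] for u in range(b[0]-25,b[0]+35)))
E
```

```text
[0.63668069 0.23020436 0.22676451]
[[400.2, 169.7], [397.1, 187.8], [392.0, 217.6]]
168                   ::.. ..:**.*::*:                          
170                  .****... #*:****                           
172                   :*****:#* *:#:      .*######*             
174                  :#**:**####*##:     :*#########*           
176                  *######**#####.    :#############.         
178                  *########:###*.    :#############.         
180                  *##########:##.   *#*###########:          
182                 .#############.    .##*::########:          
184              :################:   .##:*::::::::*#           
186              :##################  :###...###::::            
188                *##############**   ::. ::*::*##**.          
190                 .#####**.         :. ::. .:*::::.           
192                   .*.##*         .:**. ::. . ..             
194                     :##:      .  **::**:::::::.             
196                     ###:         :*#*****:::::              
198                     ##*.    .      *:
[... 562 characters left out ...]
    #######                                   
218                                    .                        
220                                    ..                       
222                                                             
224                                                             
226                                                             
228                                                             
230                                                             
232                                                             
234                                                             
236                                                             
238
```

Request:
send_rows(
  targets="-15 0 0 0 255;-30 -1 -20 0 255;-30 -3 -60 0 255;-30 -4 -95 0 255;-30 -4 -95 0 255;-30 -4 -95 -90 255;-30 -4 -95 -90 255;-30 -4 -95 -90 255;-30 -4 -95 -90 255;-30 -4 -95 -90 255;-30 -4 -95 -90 255;-30 -4 -95 -90 255;-30 -4 -95 -90 255;-30 -4 -95 -90 255;-30 -4 -95 -90 255",
)

```text
time: 32.2
ee_pos: [0.6348, 0.1961, 0.3187]
tcp_rot: [177.5, -0.5, -177.1]
wrist_force: [-0.5, -0.8, -1.4]
opening: 0.025
grasp_force: 110.7
```

```bash
python3 -c "
from h import *
goal(.6394,.2878,.320,-177.1)"
```

```text
t 32.20 dx -9.2 dy 91.4 dz 2.7 turn 0.0 q [ 16.   29.1  53.  113.8   2.6  13.1] rot [ 177.5   -0.5 -177.1] p [0.6348 0.1961 0.3187]
```

Request:
send_rows(
  targets="-9 40 0 0 255;-9 91 0 0 255;-9 91 0 0 255;-9 91 0 0 255",
)

```text
time: 32.7
ee_pos: [0.6393, 0.2874, 0.323]
tcp_rot: [177.5, -0.5, -177.1]
wrist_force: [-0.6, -0.7, -1.5]
opening: 0.0254
grasp_force: 110.8
```

```bash
python3 - <<'E'
from h import *
ob=bot.get_obs();o=ob["ee_pos"];print(o,ob["tcp_rot"])
s=camera("scene");cv2.imwrite("pics/s13.png",s)
l=cv2.imread("pics/l.png")[:528,:396]; l=cv2.resize(l,(90,120),interpolation=cv2.INTER_AREA)
g=(255*(s[110:230,370:460]/255.)**.6).astype(np.uint8)
d0=g.astype(int).sum(2);d1=l.astype(int).sum(2)
for v in range(40,86,1): print(v,"".join(" .:*#"[min(4,x//150)] for x in d0[v,35:70]),"|","".join(" .:*#"[min(4,x//150)] for x in d1[v,35:70]))
G=o+[0,0,.0187];print(proj("scene",[G-[0,0,.061],G-[0,0,.171]])-[370,110])
E
```

```text
[0.63932989 0.28739853 0.32304937] [ 177.50796805   -0.46828429 -177.09095528]
40 #########*:...........:...********* | ###########*:....:::.... .:********
41 ########*  .......:.:....:********* | ###########*........  ...:*********
42 ########*.  .............:********* | ##########*:..... .......:*********
43 #********:.  ............:********* | #*******:...........::...**********
44 **********:.  ........::..********* | *******:.  .......:.....:**********
45 ***********:.  ..::::..   .:******* | *******:.   ............:**********
46 ************:.  ...   .     :****** | *********.   ........:..:**********
47 *************:.     ....    :****** | **********.   ..::::::....:********
48 **************:.  ...     .:******* | ***********:   ..:......  .:*******
49 ***************:.     .:*********** | ************:    .   ...   :*******
50 ***************:. .:*************** | *************:            .********
51 ***************:::***************** | **************:       ..:**********
52 ***************:::***************** | ***************:.  .::*************
53 ***************::
[... 1875 characters left out ...]
..:**:::::::**:*#############
78 :...    ... .:::::**::*############ | :...    .:::::::::**::*############
79    ......... .::::***::############ | .. ....  .::::::::***::############
80 ...............::****:::########### |  ..........:::.::****::*###########
81 ...... ....... .****::::*########## | .............. .****::::*##########
82 ...     ......  :*:::::::*######### | ...     ...... .:*:::::::*#########
83 .        ....... .::::::::*######## | .        ...... ..::::::::*########
84 .         ....... .::::::::*####### | .         ......  .::::::::*#######
85 .....:..  .......  .::::::::*###### | .....:..   ......  .::::::::*######
[[51.53972129 45.78323157]
 [44.97148884 78.47914303]]
```

Request:
send_rows(
  targets="0 -1 25 0 255;0 -2 45 0 255;0 -3 65 0 255;0 -4 85 0 255;0 -5 105 0 255;0 -5 122 0 255;0 -6 132 0 255;0 -6 132 0 255",
)

```text
time: 33.75
ee_pos: [0.6381, 0.2861, 0.1916]
tcp_rot: [177.5, -0.4, -177.1]
wrist_force: [0.5, -0.3, -1.1]
opening: 0.0255
grasp_force: 110.7
```

Request:
send_rows(
  targets="0 0 4 0 255;0 0 8 0 255;0 0 11 0 255;0 0 11 0 255",
)

```text
time: 34.25
ee_pos: [0.6382, 0.2876, 0.1805]
tcp_rot: [177.5, -0.4, -177.0]
wrist_force: [-0.2, -0.5, -0.6]
opening: 0.0251
grasp_force: 110.7
```

Still 2-3 mm above the seat with no resistance. Lowering a little, then releasing and rising.

Request:
send_rows(
  targets="0 0 2 0 255;0 0 3 0 255;0 0 3 0 120;0 0 3 0 60;0 0 3 0 0;0 0 3 0 0;0 0 3 0 0;0 0 3 0 0;0 1 -40 0 0;0 3 -80 0 0;0 5 -125 0 0;0 5 -125 0 0",
  newtons=60,
)

```text
time: 35.75
ee_pos: [0.6402, 0.2875, 0.3105]
tcp_rot: [177.3, 0.0, -177.1]
wrist_force: [0.1, 0.0, -1.0]
opening: 0.0852
grasp_force: 0.0
```

```bash
python3 - <<'E'
from h import *
s=camera("scene");cv2.imwrite("pics/s14.png",s);a=cv2.imread("pics/scene0.png")
d=cv2.absdiff(s,a).sum(2)
print("handle region diff",[(v,int(d[v,405:432].max())) for v in range(172,202,2)])
def org(im):
    r=im[165:205,400:435].astype(int);w=(r[...,2]>r[...,0]+50);v,u=np.nonzero(w);return len(u),u.mean()+400,v.mean()+165
print(org(a),org(s))
goal(.5946,-.068,.25,2.4)
t=camera("top");cv2.imwrite("pics/t14.png",t)
for v in range(168,206): print(v,"".join("Y" if t[v,u,2]>t[v,u,0]+50 and t[v,u,1]>t[v,u,0]+25 else "R" if t[v,u,2]>t[v,u,1]+35 else "B" if t[v,u,0]>int(t[v,u,2])+20 else "#" if t[v,u].sum()<150 else "." if t[v,u].sum()<400 else " " for u in range(320,365)))
E
```

```text
handle region diff [(172, 66), (174, 60), (176, 68), (178, 27), (180, 40), (182, 23), (184, 34), (186, 34), (188, 46), (190, 116), (192, 41), (194, 54), (196, 24), (198, 28), (200, 15)]
(220, np.float64(415.20454545454544), np.float64(185.9)) (219, np.float64(415.23744292237444), np.float64(185.81278538812785))
t 35.80 dx 63.4 dy -354.9 dz 41.9 turn -179.5 q [ 23.1  35.5  61.2 115.    2.5  20.2] rot [ 177.4   -0.2 -177.1] p [0.64   0.2874 0.3076]
168         ..     ..........  ....  ....        
169         ..                       .       ..  
170         ..      ...     ...     ...     ...  
171          .      ..       .                   
172                                            ..
173       .................Y.  ..................
174      ......... YYYYYYYYYY  ..#...............
175      ........   YYYYYYYYY   ....#####........
176      ........   YYYYYYYYY  ...#######........
177      ........   YYYYYYYYY   ....##.#.........
178     .........   YY   Y      .................
179     .........               .................
180      ...   ..               .................
[... 504 characters left out ...]
             RRR       .RRR      .            
192             RRR       .RRR      .            
193              RR       .RRR      .            
194              RRR      .RRR      .            
195              RRR      .RRR      ..           
196              RRR      .RRR      ..           
197              RRR     .RRRR.    ...           
198              RRRRRRRRRRRRR.                  
199              RRRRRRRRRRRRR                   
200               RRRRRRRRR                      
201                                              
202                                              
203                                              
204                                              
205
```

```bash
python3 - <<'E'
from h import *
def ray(uv,z,n="top"):
    K=M[n];o=K["pose"][:3,3];d=K["pose"][:3,:3]@np.linalg.inv(K["K"])@np.r_[uv,1];return (o+d*(z-o[2])/d[2]).round(4)
t=cv2.imread("pics/t14.png")
for v in (180,181,182): print(v,[int(x) for x in t[v,328:352].sum(1)])
for u in (338,342,346): print(u,[int(x) for x in t[178:188,u].sum(1)])
print("front L/R",ray((335.3,183.3),.098),ray((347.7,182.5),.098))
print("bar L/R ends",ray((333.0,199),.036),ray((345.5,198.6),.036),"rail front",ray((340,171.5),.132),ray((340,172.5),.132))
E
```

```text
180 [411, 447, 413, 316, 327, 455, 541, 542, 535, 534, 531, 522, 535, 535, 525, 528, 522, 527, 521, 489, 397, 349, 344, 356]
181 [570, 570, 516, 390, 358, 460, 532, 547, 539, 550, 533, 526, 532, 520, 527, 526, 521, 523, 521, 497, 425, 382, 379, 384]
182 [596, 602, 550, 410, 372, 464, 531, 554, 545, 543, 521, 528, 521, 513, 517, 502, 488, 490, 485, 460, 424, 389, 378, 374]
338 [466, 524, 531, 533, 521, 441, 258, 92, 98, 176]
342 [462, 507, 525, 527, 517, 406, 218, 87, 130, 199]
346 [513, 518, 521, 521, 485, 327, 260, 308, 315, 414]
front L/R [ 0.5899 -0.0553  0.098 ] [ 0.5928 -0.0897  0.098 ]
bar L/R ends [ 0.553 -0.053  0.036] [ 0.5548 -0.0894  0.036 ] rail front [ 0.6171 -0.0655  0.132 ] [ 0.6144 -0.0656  0.132 ]
```

```bash
python3 -c "
from h import *
goal(.601,-.0705,.20,-177)
goal(.601,-.0705,.066,-177)"
```

```text
t 35.85 dx 56.3 dy -359.6 dz 90.3 turn -0.1 q [ 23.1  35.5  61.  114.9   2.5  20.2] rot [ 177.5   -0.4 -177.1] p [0.6396 0.2873 0.3056]
t 35.85 dx 55.4 dy -365.5 dz 224.1 turn -0.1 q [ 23.1  35.5  61.  114.9   2.5  20.2] rot [ 177.5   -0.4 -177.1] p [0.6396 0.2873 0.3056]
```

Request:
send_rows(
  targets="10 -60 0 0 0;20 -120 0 0 0;30 -180 0 0 0;40 -240 10 0 0;50 -300 40 0 0;56 -359 90 0 0;56 -359 90 0 0;56 -359 90 0 0;56 -361 125 0 0;56 -361 125 0 0;56 -361 125 0 0",
)

```text
time: 37.22
ee_pos: [0.601, -0.0695, 0.1673]
tcp_rot: [177.5, -0.3, -177.0]
wrist_force: [0.1, -0.0, 0.7]
opening: 0.0856
grasp_force: 0.0
```

```bash
python3 -c "
from h import *
goal(.601,-.0705,.066,-177)"
```

```text
t 37.23 dx -0.5 dy -5.4 dz 101.2 turn 0.0 q [ -7.8  12.8  14.3  92.3   2.4 -10.8] rot [ 177.5   -0.3 -177. ] p [ 0.601  -0.0695  0.1673]
```

Request:
send_rows(
  targets="0 -1 20 0 0;0 -2 40 0 0;0 -3 60 0 0;0 -4 80 0 0;0 -5 95 0 0;0 -5 101 0 0;0 -5 101 0 0",
)

```text
time: 38.1
ee_pos: [0.6, -0.071, 0.0649]
tcp_rot: [177.5, -0.4, -177.0]
wrist_force: [-0.1, -0.4, -0.0]
opening: 0.0856
grasp_force: 0.0
```

Request:
send_rows(
  targets="0 0 0 0 60;0 0 0 0 100;0 0 0 0 255;0 0 0 0 255;0 0 0 0 255;0 0 0 0 255",
  newtons=60,
)

```text
time: 38.85
ee_pos: [0.6001, -0.0711, 0.0654]
tcp_rot: [177.5, -0.3, -177.1]
wrist_force: [-1.3, 1.0, 5.4]
opening: 0.04
grasp_force: 60.5
```

Request:
send_rows(
  targets="0 0 0 0 255;0 0 0 0 255;0 0 -2 0 255;0 0 -4 0 255;8 0 -5 0 255;20 0 -5 0 255;32 0 -5 0 255;44 0 -5 0 255;56 0 -5 0 255;70 0 -5 0 255;85 0 -5 0 255;100 0 -5 0 255;115 0 -5 0 255;115 0 -5 0 255",
  newtons=120,
)

```text
time: 40.6
ee_pos: [0.4842, -0.0774, 0.0706]
tcp_rot: [177.5, -0.4, -177.1]
wrist_force: [0.5, 0.1, -3.5]
opening: 0.0382
grasp_force: 121.0
```

```bash
python3 - <<'E'
from h import *
goal(.45,.18,.20)
s=camera("scene");cv2.imwrite("pics/s15.png",s)
a=cv2.imread("pics/s14.png");d=s.astype(int)
y=((d[...,2]>150)&(d[...,0]<90)&(d[...,1]>110));y[:,:250]=0;y[:,330:]=0;y[:190]=0;y[270:]=0
v,u=np.nonzero(y);print(len(u),u.mean(),v.mean());
r=cv2.minAreaRect(np.c_[u,v].astype(np.float32));print(r)
P=lambda z:proj("scene",[(.481+.05,-.075,z)]);print(P(.108))
E
```

```text
t 40.60 dx 21.8 dy 264.2 dz -117.9 turn 0.0 q [-10.6  -2.6 -12.9  80.7   2.3 -13.5] rot [ 177.5   -0.4 -177.1] p [ 0.4842 -0.0774  0.0706]
99 282.19191919191917 208.4949494949495
((282.2538757324219, 208.56922912597656), (13.395750045776367, 8.310325622558594), 60.2551155090332)
[[281.64110949 207.14439094]]
```

Request:
send_rows(
  targets="0 1 -30 0 255;0 2 -60 0 255;0 4 -90 0 255;10 30 -110 0 255;30 80 -110 0 255;50 130 -110 0 255;70 180 -110 0 255;90 230 -110 0 255;108 270 -110 0 255;108 279 -110 0 255;108 279 -110 0 255;108 279 -110 0 255",
)

```text
time: 42.15
ee_pos: [0.3644, 0.1901, 0.193]
tcp_rot: [177.5, -0.4, -177.1]
wrist_force: [0.5, -0.3, -3.6]
opening: 0.0383
grasp_force: 121.9
```

```bash
python3 - <<'E'
from h import *
goal(.362,.19,.08)
s=camera("scene");cv2.imwrite("pics/s16.png",s);t=camera("top");cv2.imwrite("pics/t16.png",t)
E
```

```text
t 42.15 dx 1.6 dy -4.9 dz 112.9 turn 0.0 q [ 25.7 -14.9 -10.1  94.2   2.5  22.8] rot [ 177.5   -0.4 -177.1] p [0.3644 0.1901 0.193 ]
```

Request:
send_rows(
  targets="0 -1 20 0 255;0 -2 45 0 255;0 -3 70 0 255;0 -4 90 0 255;0 -4 100 0 255;0 -5 108 0 255;0 -5 113 0 255;0 -5 113 0 255",
)

```text
time: 43.25
ee_pos: [0.3632, 0.1907, 0.0801]
tcp_rot: [177.5, -0.4, -177.1]
wrist_force: [-0.0, -1.0, -2.0]
opening: 0.0382
grasp_force: 121.9
```

Request:
send_rows(
  targets="0 0 3 0 255;0 0 6 0 255;0 0 9 0 255;0 0 9 0 255",
)

```text
time: 43.75
ee_pos: [0.3629, 0.191, 0.0708]
tcp_rot: [177.5, -0.4, -177.1]
wrist_force: [-0.3, -0.5, -2.4]
opening: 0.0378
grasp_force: 121.9
```

Request:
send_rows(
  targets="0 0 2 0 255;0 0 4 0 255;0 0 6 0 255;0 0 6 0 255",
)

```text
time: 44.25
ee_pos: [0.3629, 0.1913, 0.0649]
tcp_rot: [177.5, -0.4, -177.1]
wrist_force: [0.3, -0.0, -3.6]
opening: 0.0381
grasp_force: 121.9
```

Request:
send_rows(
  targets="0 0 2 0 255;0 0 4 0 255;0 0 4 0 255",
)

```text
time: 44.62
ee_pos: [0.3629, 0.1915, 0.0609]
tcp_rot: [177.5, -0.4, -177.1]
wrist_force: [-0.5, -0.1, -3.2]
opening: 0.0385
grasp_force: 121.9
```

Request:
send_rows(
  targets="0 0 1 0 255;0 0 2 0 255;0 0 3 0 255;0 0 3 0 255",
)

```text
time: 45.12
ee_pos: [0.3629, 0.1919, 0.0598]
tcp_rot: [177.4, -0.4, -177.0]
wrist_force: [-8.2, -2.0, 14.7]
opening: 0.0385
grasp_force: 124.2
```

Request:
send_rows(
  targets="0 0 1 0 255;0 0 2 0 255;0 0 2 0 255",
)

```text
time: 45.5
ee_pos: [0.3629, 0.1921, 0.0596]
tcp_rot: [177.4, -0.3, -177.0]
wrist_force: [-15.0, -3.8, 31.8]
opening: 0.038
grasp_force: 126.3
```

Request:
send_rows(
  targets="0 0 -2 0 255;0 0 -3 0 255;0 0 -3 0 110;0 0 -3 0 95;0 0 -3 0 60;0 0 -3 0 0;0 0 -3 0 0;0 0 -3 0 0;0 0 -3 0 0;0 1 -30 0 0;0 2 -60 0 0;0 5 -120 0 0;0 7 -170 0 0;0 7 -170 0 0",
)

```text
time: 47.25
ee_pos: [0.3654, 0.192, 0.23]
tcp_rot: [177.4, -0.1, -177.1]
wrist_force: [0.5, 0.7, -1.2]
opening: 0.0852
grasp_force: 0.0
```

```bash
python3 - <<'E'
from h import *
o=bot.get_obs();print(o["time"],o["ee_pos"],o["wrist_force"],o["opening"])
s=camera("scene");cv2.imwrite("pics/s17.png",s)
d=s.astype(int);y=((d[...,2]>150)&(d[...,0]<100)&(d[...,1]>110)).astype(np.uint8)
n,_,st,c=cv2.connectedComponentsWithStats(y)
for i in range(1,n):
    if st[i,4]>25: print(st[i],c[i].round(1),tri)if 0 else print(st[i].tolist(),c[i].round(1))
print(proj("scene",[(.40,.192,.092),(.42,.192,.092)]))
def org(im):
    r=im[165:205,400:435].astype(int);w=(r[...,2]>r[...,0]+50);v,u=np.nonzero(w);return len(u),u.mean()+400,v.mean()+165
print("pick",org(s));a=cv2.imread("pics/scene0.png")
for nme,(v0,v1,u0,u1) in dict(cage=(235,300,225,300),purple=(200,235,205,260),meter=(200,260,125,170),hs=(265,310,150,195),flux=(190,230,445,475),driver=(150,185,385,420)).items():
    print(nme,cv2.absdiff(s,a)[v0:v1,u0:u1].mean().round(1))
E
```

```text
47.25 [0.36542914 0.19196435 0.2299604 ] [ 0.5143299   0.73199098 -1.1671538 ] 0.0851529334388151
[344, 165, 16, 12, 95] [351.7 170.4]
[307, 348, 13, 10, 95] [312.5 352.7]
[[349.44217675 170.74897058]
 [351.81751223 174.13968369]]
pick (219, np.float64(415.23744292237444), np.float64(185.81278538812785))
cage 2.7
purple 12.8
meter 20.7
hs 11.7
flux 3.4
driver 2.7
```

```bash
python3 -c "
from workcell import ticket
print(ticket.job_done())"
```

```text
the job is handed in; nothing more can be done
None
```

The unit was drawn out by its red pull bar with the tilted pick, and the last camera check shows it standing on the clear part of the mat and the pick back in its stand; the job is handed in at about 47 s, with no verdict returned.

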